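# Scrub out the long leaning canister

## Task

Take the bottle brush out of its round pot and scrub out the longer of the two leaning canisters: push the brush along the canister's slant right down to its floor three times, drawing it back up to near the mouth after each of the first two. Then put the brush back in its pot, bristles down, lowering it until it stands on the pot's floor before you let go. Do not ram the canister, do not touch the short canister, and leave the other things on the bench where they are.

Things in the scene. Friction and masses are not known exactly. Their poses are not given: they have to be found in the camera images.
- brush: bottle brush, loose, 200 long, about 120 g, round: white bristle head (diameter 34, from 0 to 80 mm, rigid), steel stem (diameter 8, 80 to 125), wooden handle (diameter 26, 125 to 200). Origin at the centre of the flat bristle end; z runs up to the handle. Starts upright in the round pot, handle up. Its pose is not reported while held: infer it from the grasp
- pot_floor (a point): centre of the inside floor of the round steel brush pot, 6 mm above the bench; z up. The pot is fixed to the bench: inner diameter 50, outer diameter 58, rim 90 above the bench, with a flat foot of diameter 84, 4 thick
- long_canister_floor (a point): centre of the inside floor of the LONGER grey canister: inner diameter 48, outer 56, 110 deep from this floor to the mouth, bottom 6 thick. z runs along its axis from the floor out of the mouth, leaning 24 to 30 degrees from vertical with the mouth roughly towards the robot; lean and direction differ from start to start
- long_canister: the LONGER grey plastic canister itself; origin on its axis, 50 from its inside floor, 105 above the bench, where a stiff pivot (slips only above 6 N m) holds it between two aluminium cheeks (36 wide, 124 high, 84 over their outer faces, 100 over the bolts) on a base 88 x 92 fixed to the bench; z along its axis to the mouth
- short_canister_floor (a point): centre of the inside floor of the SHORTER canister, 65 deep; z out of its mouth, leaning likewise
- short_canister: the SHORTER grey canister, same diameters and the same kind of stand as the longer one; origin on its axis at the pivot, 50 from its inside floor, 105 above the bench. Not to be touched
- marker_pot: square steel pot 62 x 62 x 85 high with three markers standing in it (up to 135 high), fixed to the bench; origin at the centre of its underside
- ring_tray: shallow grey tray 160 x 120 x 40 high with white rings, fixed; origin at the centre of its underside
- notebook: a closed black notebook with a green band, 102 x 142 x 15, lying flat; origin at the centre of its underside
- ring_a: a loose white plastic ring, outer diameter 52, 8 high, lying flat; origin at the centre of its underside
- ring_b: another such white plastic ring (outer diameter 52, 8 high), farther from the robot; origin at the centre of its underside
- tape: a brown roll of tape, outer diameter 90, 45 high, lying flat; origin at the centre of its underside
- bottle: a closed white plastic bottle, diameter 60, 150 high, standing; origin at the centre of its underside
- screwdriver: a screwdriver lying on the bench; its x axis runs along it, handle to -x
There are look-alikes about, which are no part of the job. What is shaped like the part that bears pot_floor but pink is not meant.

How it is judged:
On the way, in this order (a step that is already met when the one before it is completed fails the run):
1. the bristle end is down at the floor of the long canister (within 15 mm), first time (x of brush in the frame of long_canister_floor between -0.02 and 0.02 m and y of brush in the frame of long_canister_floor between -0.02 and 0.02 m and z of brush in the frame of long_canister_floor between -0.01 and 0.015 m and angle between the z axis of brush and the z axis of long_canister_floor, either way round below 0.17 rad), for 0.05 s.
2. the brush is drawn up: bristle end more than 60 mm above the canister's floor (z of brush in the frame of long_canister_floor above 0.06 m), for 0.05 s.
3. down at the floor a second time (all of step 1), for 0.05 s.
4. drawn up again, more than 60 mm (z of brush in the frame of long_canister_floor above 0.06 m), for 0.05 s.
5. down at the floor a third time (all of step 3), for 0.05 s.
6. the brush, still held in the fingers, stands in its pot with the bristle end within 12 mm of the pot's floor (horizontal distance between brush and pot_floor below 0.015 m and z of brush in the frame of pot_floor below 0.012 m and angle between brush's own z axis and vertical below 0.25 rad and contact force between the fingers and brush above 0.5 N), for 0.05 s.
At the end, for the whole second after the job is handed in: the brush stands released and at rest in its round pot, bristles down: bristle end within 12 mm of the pot's floor and 15 mm of its centre, leaning less than 0.25 rad (horizontal distance between brush and pot_floor below 0.015 m and z of brush in the frame of pot_floor below 0.012 m and angle between brush's own z axis and vertical below 0.25 rad and linear speed of brush below 0.02 m/s and contact force between the fingers and brush below 0.1 N); the robot touches nothing.
It fails at once if the brush or the robot rams the long canister (more than 40 N) (contact force between any of brush, the fingers, the arm and long_canister above 40 N).
It fails at once if the short canister is touched with more than 3 N (contact force between any of brush, the fingers, the arm and short_canister above 3 N).
It fails at once if a bystander is moved more than 20 mm (distance of any of notebook, ring_a, ring_b, tape, bottle, screwdriver from where it was at the start of the episode above 0.02 m).
It also fails if it takes over 64 s, if anything falls off the work surface, if the arm or the gripper's body presses on something with over 40 N, if the wrist force passes 120 N, or if a joint passes its speed limit or range.

## Robot

A 6-joint arm with a two-finger parallel gripper is mounted at the origin on the work surface. World frame = base frame: x ahead of the robot, y to its left, z up, the work surface at z = 0. Lengths are in m, angles in rad, forces in N, time in s.
With the tool pointing down it reaches from about 0.4 to 0.825 m from the base axis. Payload 7 kg.
Tool frame: the origin (TCP) lies at the very end of the fingers, on their centre line; the grasp point (between the pads) lies 19 mm behind it (bot.hold_point_z is the distance from the TCP to the grasp point, in m); z points along the fingers, y is the line along which they close (so a half turn about z gives the same grasp; the last joint's range is limited). The gripper opens to 85 mm and grips with 20 to 120 N. Pads are 22 mm wide; open, the fingers measure 114 mm over their backs; the gripper's body (76 mm by 85 mm) begins 54 mm behind the grasp point. The pads swing forward as they close: fully open they stand 13 mm farther back than shut.
Start: joints at [1.457, 0.359, 0.012, 0, -1.224, -0.288], TCP at [0.264, 0.621, 0.231] pointing down, gripper open.
Joint ranges: [-3.07, 3.07], [-1.43, 2.12], [-1.02, 1.25], [-3.03, 1.67], [-3.05, -0], [-3.03, 3.03]. Speed limits (rad/s): [2.39, 2.39, 3.01, 3.14, 3.14, 3.14].

## Interface

Orientations are given as a rotation vector (axis times angle).
In Python, from cell import state, eyes, bot gives the robot as it stands. The module is installed in compiled form; this text tells all that it offers.
- The arm moves only by the tool apply_moves, never from a script. Its argument "motion" is a list of rows, each a list of 6 numbers: the shift along the tool's x, y, z normalised to -1 to 1, where 1 is 40 mm, then the turn, a rotation vector about the tool's x, y, z normalised to -1 to 1, where 1 is 6 degrees. In form: [[dx, dy, dz, wx, wy, wz], ...]. A call has 1 to 12 rows; each row shifts and turns the commanded pose from where the row before left it, along the tool's axes as they then stand; what a row does not reach is not made up. A row lasts 1/12 s, in which the tool goes at most 41.7 mm and 7.16 degrees, less where a joint would pass 70% of its speed; a pose out of reach is approached as far as the arm can. A call with a number of a shift or a turn outside -1 to 1 is refused whole. A call with a gripper value outside its range is refused whole. "gripper" is the opening, from -1 (shut) to 1 (fully open), set as the call begins (left out, the last holds). The fingers move at their own pace and stop on an object; "newtons" is the grip in N (left out, the last holds). Time passes only in rows, so rows that do not move let the fingers close. It gives the time, the measured TCP pose, the force, the opening and the grip force at its end, in the units of the state.
- state(): the state, without advancing time (a new reading comes with each control period).
- eyes.snapshot(name): name is "scene" or "top" or "wrist"; returns a dict with "pixels" (420x560x3 uint8, red, green, blue), "z_map" (420x560 float32, m along the optical axis (not along the pixel's ray), 0 where there is no reading), "vertical_fov" (degrees; the focal length in pixels is half the picture's height over the tangent of half this angle, whatever the lens; pixels are square), "cx", "cy" (the principal point, pixels), "R" (3x3) and "t" (3): a world point X has camera coordinates R X + t; the wrist camera has in their place "hand_eye" (4x4, takes a point from camera to tool coordinates, whose origin is the TCP and whose axes are the flange's). Camera axes: x right, y down, z forward; pixel columns grow to the right and rows downward; lengths in m; the calibration is good to about 2 mm. The wrist camera is an equidistant fisheye: a pixel r from the principal point sees the ray r / f radians off the axis. A picture is of the moment at which its call begins: read the wrist's pose just before it.
- bot.close_job(): hands the job in; it is judged then, once.
Trained networks look in a picture, given as the dict that the camera call returned (one of the last four; its "shot" number tells which), for a name from the list of things; names that differ only in an ending like _2 or _b are one class to them, and where a whole thing is asked for, a point or a joint stands for the part that bears it (a point fixed in the world has none). Each returns a list of dicts, best first, with "confidence" (0 to 1); they miss things now and then, are a little off and sometimes report something else, mostly with a low value. They report only what shows in the picture. A call takes as long as a camera call. They do not tell look-alikes from the thing itself.
- eyes.spot_in(query, picture): "pixel" ([column, row] in pixels, amid what is visible of it).
- eyes.spot_point(query, picture): "pixel" ([column, row] in pixels: a listed point, or the origin of a listed thing).
The state is a dict: "time_s": time; "qpos": joint angles; "qd": joint speeds; "tau": joint torques, N m; "position": TCP position; "ee_rot": TCP orientation; "wrist_force": force on the tool from outside, world axes, zero at the start; "moment": the same for the moment, N m; "finger_gap": finger opening in m; "finger_force": force on a finger pad.
Only numpy, scipy, OpenCV 4.12 (cv2) and the standard library are available. Lean on these libraries where they do the work, as an engineer would, in place of code of your own. Each camera call takes 0.05 s, during which the arm holds its last target. There are 200 camera calls.

## Working session

There is one attempt and no reset: what is moved stays moved. The work goes in short steps, Python scripts to look and compute and a tool call to move; the robot and the scene stay as the last step left them, time stands still between calls to the robot, and variables do not carry over. Pictures are saved under pics/ and viewed, at most 10 in all, crops included, and the job is handed in when it is done.

Besides the shell and the picture viewer there is one more tool, called after "Call:" as name(argument=value, ...), one argument or row to a line, values as JSON. apply_moves: Moves the arm, as the interface text tells. Scaled input: -1 to 1 covers 40 mm each way for a shift and 6 degrees each way for a turn. Its arguments: {"type":"object","properties":{"motion":{"type":"array","items":{"type":"array","items":{"type":"number"}}},"gripper":{"type":"number"},"newtons":{"type":"number"}},"required":["motion"]}

```bash
mkdir -p pics; cat > h.py <<'E'
import numpy as np,cv2,pickle
from cell import state,eyes,bot
def f(d): return d["pixels"].shape[0]/2/np.tan(np.radians(d["vertical_fov"])/2)
def cloud(d):
    z=d["z_map"];v,u=np.mgrid[:z.shape[0],:z.shape[1]]
    c=np.stack([(u-d["cx"])/f(d)*z,(v-d["cy"])/f(d)*z,z],-1)
    w=(c-np.array(d["t"]))@np.array(d["R"]); w[z==0]=np.nan
    return w
def snap(n,fn=None):
    d=eyes.snapshot(n)
    if fn: cv2.imwrite("pics/"+fn,d["pixels"][:,:,::-1])
    return d
E
python3 - <<'E'
from h import *
for n in("scene","top"):
    d=snap(n,n+"1.png"); w=cloud(d); np.save(n+".npy",w); np.save(n+"_rgb.npy",d["pixels"])
    print(n,d["vertical_fov"],np.array(d["t"]).round(3))
    for q in("brush","pot_floor","long_canister_floor","long_canister","short_canister","marker_pot","bottle"):
        for k in("spot_in","spot_point"):
            r=getattr(eyes,k)(q,d)
            print(q,k,[(np.round(x["pixel"]).tolist(),round(x["confidence"],2),w[int(x["pixel"][1]),int(x["pixel"][0])].round(3).tolist()) for x in r[:3]])
print(state())
E
```

```text
scene 57.82973046442441 [-0.163 -0.371  1.275]
brush spot_in [([109.0, 187.0], 0.7, [0.479, -0.347, 0.153])]
brush spot_point []
pot_floor spot_in [([178.0, 201.0], 0.76, [0.481, -0.219, 0.073]), ([124.0, 221.0], 0.64, [0.493, -0.344, 0.06])]
pot_floor spot_point [([128.0, 226.0], 0.88, [0.493, -0.342, 0.037]), ([181.0, 208.0], 0.77, [0.48, -0.216, 0.043])]
long_canister_floor spot_in [([366.0, 196.0], 0.59, [0.647, 0.167, 0.136]), ([248.0, 298.0], 0.15, [0.787, -0.128, 0.107])]
long_canister_floor spot_point [([366.0, 219.0], 0.83, [0.669, 0.167, 0.085])]
long_canister spot_in [([364.0, 198.0], 0.62, [0.646, 0.165, 0.126])]
long_canister spot_point []
short_canister spot_in [([238.0, 249.0], 0.97, [0.682, -0.123, 0.111]), ([124.0, 220.0], 0.44, [0.491, -0.344, 0.062])]
short_canister spot_point [([239.0, 240.0], 0.98, [0.674, -0.118, 0.128]), ([272.0, 210.0], 0.6, [0.508, -0.002, -0.004])]
marker_pot spot_in [([370.0, 150.0], 0.79, [0.427, 0.305, 0.05]), ([121.0, 281.0], 0.4, [0.628, -0.367, 0.025])]
marker_pot spot_point [([366.0, 169.0], 0.85, [0.59, 0.192, 0.152])]
bottle spot_in
[... 1253 characters left out ...]
 -0.106, 0.089])]
{'time_s': 1.5, 'qpos': array([ 1.45711547e+00,  3.58597515e-01,  1.18831893e-02, -1.69780038e-05,
       -1.22406571e+00, -2.88096394e-01]), 'qd': array([ 0.00018595, -0.00032467, -0.00105531, -0.00038648,  0.00060865,
       -0.00131196]), 'tau': array([ 2.16484957e-03, -5.82970691e+01,  2.93659598e+01,  6.94172636e+00,
       -6.62338643e-04, -5.40541265e-06]), 'position': array([0.263967  , 0.62122286, 0.23129346]), 'ee_rot': array([-3.07839778e+00,  6.26879826e-01,  2.72151082e-05]), 'wrist_force': array([-0.15483837, -0.25829364,  0.79925145]), 'moment': array([-3.76247036e-02,  6.56317249e-05,  1.97705983e-02]), 'finger_force': 0.0, 'finger_gap': 0.08559357049970166}
```

View pictures.

View pics/scene1.png

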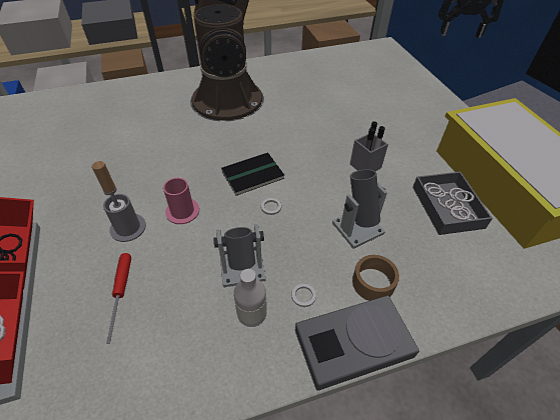

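View pics/top1.png

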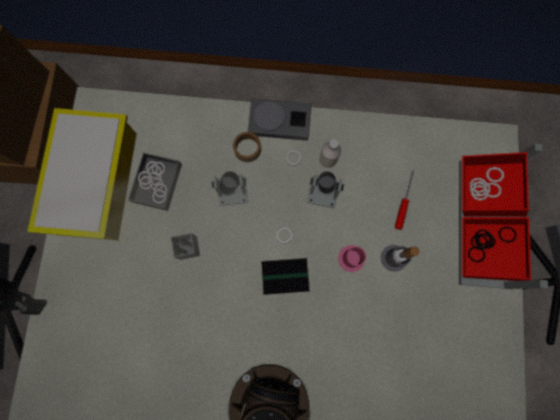

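```bash
cat > fit.py <<'E'
from h import *
from scipy.optimize import least_squares
P={n:np.load(n+".npy").reshape(-1,3) for n in("scene","top")}
C={n:np.load(n+"_rgb.npy").reshape(-1,3).astype(float) for n in("scene","top")}
def sel(n,xy,r,z0,z1):
    p=P[n];m=(np.hypot(*(p[:,:2]-xy).T)<r)&(p[:,2]>z0)&(p[:,2]<z1);return p[m],C[n][m]
def canister(p,L,xy0):
    def sdf(v):
        a=np.array([np.sin(v[2])*np.cos(v[3]),np.sin(v[2])*np.sin(v[3]),np.cos(v[2])])
        q=p-[v[0],v[1],.105];s=q@a;r=np.linalg.norm(q-s[:,None]*a,axis=1)
        # solid cup surface distances: wall box r 24..28,s -56..L-50 ; floor box r<28, s -56..-50
        def box(dr0,dr1,s0,s1):
            dx=np.maximum(dr0-r,r-dr1);dy=np.maximum(s0-s,s-s1)
            return np.hypot(np.maximum(dx,0),np.maximum(dy,0))+np.minimum(np.maximum(dx,dy),0)
        return np.minimum(box(.024,.028,-.056,L-.05),box(-.028,.028,-.056,-.05))
    b=None
    for az in(2.6,3.14,3.7):
        o=least_squares(lambda v:sdf(v),[*xy0,.47,az],loss="soft_l1",f_scale=.002)
        if b is None or o.cost<b.cost:b=o
    return b.x,np.median(abs(sdf(b.x))),len(p)
if __name__=="__main__":
    for nm,xy,L in(("long",(.645,.172),.11),("short",(.675,-.12),.065)):
        a=[sel(n,xy,.07,.128,.2)[0] for n in P]
        for t,p in(("scene",a[0]),("top",a[1]),("both",np.vstack(a))):
            if len(p)>20: print(nm,t,*[np.round(x,4) for x in canister(p,L,xy)])
            print(p.min(0).round(3),p.max(0).round(3)) if len(p) else 0
    for n in P:
        p,c=sel(n,(.465,-.335),.12,.08,.25)
        hp=p[(c[:,0]-c[:,2]>40)]
        print(n,"handle",len(hp),hp.mean(0).round(4),hp.min(0).round(3),hp.max(0).round(3))
        q,_=sel(n,(.465,-.335),.06,.02,.093)
        print("pot z hist",np.histogram(q[:,2],bins=np.arange(.02,.1,.01))[0])
        def rs(v):
            r=np.hypot(*(q[:,:2]-v).T);return np.minimum(abs(r-.029),abs(r-.025))
        o=least_squares(rs,[.465,-.333],loss="soft_l1",f_scale=.002);print("pot",n,o.x.round(4),np.median(rs(o.x)))
        q,_=sel(n,(.465,-.335),.06,.0015,.01)
        if len(q): print("foot",len(q),q.min(0).round(4),q.max(0).round(4))
E
python3 fit.py
```

```text
long scene [0.6324 0.1774 0.4233 3.3185] 0.0007 702
[0.584 0.145 0.128] [0.653 0.201 0.171]
long top [0.6298 0.1784 0.3939 3.3354] 0.0007 153
[0.583 0.139 0.128] [0.651 0.214 0.173]
long both [0.6316 0.1776 0.4098 3.3278] 0.0007 855
[0.583 0.139 0.128] [0.653 0.214 0.173]
short scene [ 0.6554 -0.1137  0.5092  3.001 ] 0.0007 40
[ 0.662 -0.135  0.128] [ 0.674 -0.099  0.132]
[ 0.657 -0.149  0.128] [ 0.671 -0.078  0.133]
short both [ 0.6571 -0.1132  0.6706  3.1188] 0.0007 59
[ 0.657 -0.149  0.128] [ 0.674 -0.078  0.133]
scene handle 87 [ 0.4664 -0.3324  0.1902] [ 0.426 -0.36   0.088] [ 0.481 -0.218  0.209]
pot z hist [ 76  75  82  83  93 137 315]
pot scene [ 0.4638 -0.35  ] 0.0007972947129177479
foot 480 [ 0.4075 -0.3947  0.0015] [ 0.5233 -0.2752  0.01  ]
top handle 63 [ 0.4637 -0.3456  0.2048] [ 0.453 -0.357  0.179] [ 0.475 -0.335  0.21 ]
pot z hist [ 19  20  24  33  35  40 114]
pot top [ 0.4647 -0.3505] 0.0014816323367793875
foot 367 [ 0.4053 -0.3901  0.0015] [ 0.5234 -0.2754  0.01  ]
```

```bash
cat > mv.py <<'E'
import numpy as np
from scipy.spatial.transform import Rotation as Ro
from cell import state
def plan(p,R=None,turnfirst=True):
    "rows for pure turn and then pure shift (or the reverse)"
    s=state();R0=Ro.from_rotvec(s["ee_rot"]);p0=np.array(s["position"])
    R=R0 if R is None else R
    w=np.degrees((R0.inv()*R).as_rotvec())/6;n=int(np.ceil(abs(w).max()+1e-9))
    d=(R if turnfirst else R0).inv().apply(np.array(p)-p0)/.04;m=int(np.ceil(np.linalg.norm(d)-1e-9))
    print("t %.2f"%s["time_s"],"turn",n,"x",(w/max(n,1)).round(3),"shift",m,"x",(d/max(m,1)).round(3),"len mm",np.linalg.norm(d)*40)
E
python3 - <<'E'
from h import *; from mv import *
d=eyes.snapshot("wrist");print(np.array(d["hand_eye"]).round(3),d["vertical_fov"],f(d))
plan([.56,.17,.38])
E
```

```text
[[ 0.001 -0.963 -0.269  0.069]
 [ 1.     0.     0.001  0.001]
 [-0.001 -0.269  0.963 -0.142]
 [ 0.     0.     0.     1.   ]] 65.70646984690485 325.19226210127806
t 1.55 turn 1 x [0. 0. 0.] shift 14 x [ 0.802  0.535 -0.266] len mm 559.7646387623043
```

Call:
apply_moves(
  motion=[
    [0.802,0.535,-0.266,0,0,0],
    [0.802,0.535,-0.266,0,0,0],
    [0.802,0.535,-0.266,0,0,0],
    [0.802,0.535,-0.266,0,0,0],
    [0.802,0.535,-0.266,0,0,0],
    [0.802,0.535,-0.266,0,0,0],
    [0.802,0.535,-0.266,0,0,0],
    [0.802,0.535,-0.266,0,0,0],
    [0.802,0.535,-0.266,0,0,0],
    [0.802,0.535,-0.266,0,0,0],
    [0.802,0.535,-0.266,0,0,0],
    [0.802,0.535,-0.266,0,0,0],
  ],
)

```text
time_s: 2.55
position: [0.5185, 0.2325, 0.36]
ee_rot: [-3.078, 0.626, -0.001]
wrist_force: [-0.0, -0.3, -0.0]
finger_gap: 0.0852
finger_force: 0.0
```

Call:
apply_moves(
  motion=[
    [0.802,0.535,-0.266,0,0,0],
    [0.802,0.535,-0.266,0,0,0],
    [0,0,0,0,0,0],
    [0,0,0,0,0,0],
    [0,0,0,0,0,0],
  ],
)

```text
time_s: 2.97
position: [0.5601, 0.1696, 0.3799]
ee_rot: [-3.078, 0.629, 0.001]
wrist_force: [-0.4, 0.7, -0.0]
finger_gap: 0.0856
finger_force: 0.0
```

```bash
cat >> h.py <<'E'
from scipy.spatial.transform import Rotation as Ro
def wcloud(fn=None,name="wrist"):
    s=state();d=eyes.snapshot("wrist");z=d["z_map"]
    v,u=np.mgrid[:z.shape[0],:z.shape[1]];x=u-d["cx"];y=v-d["cy"];r=np.hypot(x,y)+1e-9;th=r/f(d)
    k=np.tan(th)/r
    c=np.stack([x*k*z,y*k*z,z],-1);H=np.array(d["hand_eye"])
    t=c@H[:3,:3].T+H[:3,3]
    w=Ro.from_rotvec(s["ee_rot"]).apply(t.reshape(-1,3)).reshape(t.shape)+s["position"]
    w[z==0]=np.nan;t[z==0]=np.nan
    if fn: cv2.imwrite("pics/"+fn,d["pixels"][:,:,::-1])
    return d,w,t,s
E
python3 - <<'E'
from h import *; import fit
d,w,t,s=wcloud("w1.png");print(s["position"],s["ee_rot"],s["time_s"])
fit.P["wrist"]=w.reshape(-1,3);np.save("w1.npy",w)
fit.C["wrist"]=d["pixels"].reshape(-1,3).astype(float)
pr=fit.sel("wrist",(.63,.175),.12,-.02,.02)[0];print("bench",len(pr),np.median(pr[:,2]))
p=fit.sel("wrist",(.63,.177),.07,.128,.2)[0];q=fit.sel("wrist",(.605,.174),.026,.06,.2)[0]
for x in(p,np.vstack([p,q]),np.vstack([p]+[fit.sel(n,(.63,.177),.07,.128,.2)[0] for n in("scene","top")])):
    print(*[np.round(y,4) for y in fit.canister(x,.11,(.63,.177))])
print(p.min(0),p.max(0))
for q in("long_canister_floor",):
    for r in eyes.spot_point(q,d)[:2]: print(r, w[int(r["pixel"][1]),int(r["pixel"][0])])
E
```

```text
[0.5600567  0.16961401 0.37993286] [-3.07805915e+00  6.28590888e-01  7.94424540e-04] 2.9667
bench 13172 -0.0005639146837121689
[0.6353 0.1754 0.4244 3.2926] 0.0008 1481
[0.6355 0.1754 0.4265 3.2912] 0.0008 2890
[0.6347 0.1749 0.4187 3.2771] 0.0009 2336
[0.58321318 0.14651899 0.12803152] [0.65163288 0.20417786 0.17155128]
{'pixel': [246.5, 110.7], 'confidence': 0.92} [0.65068412 0.17883479 0.13072401]
```

View pics/w1.png

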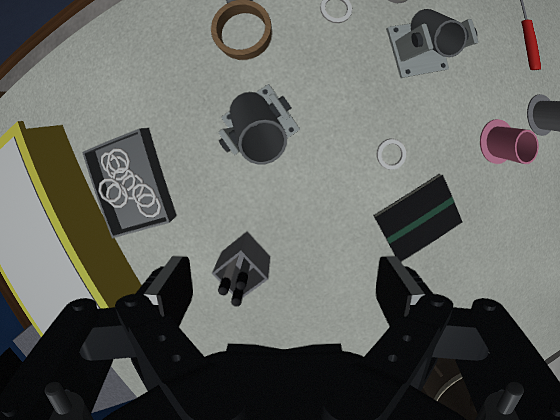

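```bash
python3 - <<'E'
from mv import *
plan([.42,-.33,.36])
E
```

```text
t 3.07 turn 1 x [0. 0. 0.] shift 14 x [0.119 0.92  0.036] len mm 520.021386327452
```

Call:
apply_moves(
  motion=[
    [0.119,0.92,0.036,0,0,0],
    [0.119,0.92,0.036,0,0,0],
    [0.119,0.92,0.036,0,0,0],
    [0.119,0.92,0.036,0,0,0],
    [0.119,0.92,0.036,0,0,0],
    [0.119,0.92,0.036,0,0,0],
    [0.119,0.92,0.036,0,0,0],
    [0.119,0.92,0.036,0,0,0],
    [0.119,0.92,0.036,0,0,0],
    [0.119,0.92,0.036,0,0,0],
    [0.119,0.92,0.036,0,0,0],
    [0.119,0.92,0.036,0,0,0],
  ],
)

```text
time_s: 4.07
position: [0.4395, -0.2592, 0.3631]
ee_rot: [-3.079, 0.623, -0.001]
wrist_force: [1.0, -0.1, 0.0]
finger_gap: 0.0854
finger_force: 0.0
```

Call:
apply_moves(
  motion=[
    [0.119,0.92,0.036,0,0,0],
    [0.119,0.92,0.036,0,0,0],
    [0,0,0,0,0,0],
    [0,0,0,0,0,0],
    [0,0,0,0,0,0],
  ],
)

```text
time_s: 4.48
position: [0.4203, -0.3297, 0.3598]
ee_rot: [-3.078, 0.626, 0.001]
wrist_force: [-0.7, 0.1, -0.3]
finger_gap: 0.0858
finger_force: 0.0
```

```bash
cat > brush.py <<'E'
from h import *; import fit
from scipy.optimize import least_squares
def pot(w,c):
    q=w[(np.hypot(*(w[:,:2]-[.464,-.35]).T)<.055)&(w[:,2]>.01)&(w[:,2]<.093)]
    def rs(v):
        r=np.hypot(*(q[:,:2]-v).T);return np.minimum(abs(r-.029),abs(r-.025))
    b=min((least_squares(rs,[.464+a,-.35+e],loss="soft_l1",f_scale=.002) for a in(-.01,0,.01) for e in(-.01,0,.01)),key=lambda o:o.cost)
    print("pot",b.x.round(4),np.median(rs(b.x)),len(q))
    f=w[(np.hypot(*(w[:,:2]-b.x).T)<.045)&(w[:,2]>.0025)&(w[:,2]<.006)];print("foot",len(f),f.min(0),f.max(0))
def axis(hp,r,p0):
    # line through (x,y) at z=.17 and slopes
    def rs(v):
        a=np.array([v[2],v[3],1]);a/=np.linalg.norm(a);q=hp-[v[0],v[1],.17];return np.linalg.norm(np.cross(q,a),axis=1)-r
    o=least_squares(rs,[*p0,0,0],loss="soft_l1",f_scale=.001);return o.x,np.median(abs(rs(o.x))),len(hp)
E
python3 - <<'E'
from brush import *
d,w,t,s=wcloud("w2.png");print(s["position"],s["time_s"])
w=w.reshape(-1,3);c=d["pixels"].reshape(-1,3).astype(float);np.save("w2.npy",w)
pot(w,c)
hs=[]
for n,p,cc in(("wrist",w,c),)+tuple((n,fit.P[n],fit.C[n]) for n in fit.P):
    m=(np.hypot(*(p[:,:2]-[.464,-.35]).T)<.06)&(p[:,2]>.13)&(p[:,2]<.23)
    h=p[m];print(n,m.sum(),np.round([h.min(0),h.max(0)],3).tolist())
    h=h[(h[:,2]<.202)&(h[:,2]>.137)]
    hs.append(h)
    if len(h)>10: print(axis(h,.013,h.mean(0)[:2]))
print(axis(np.vstack(hs),.013,[.464,-.345]))
E
```

```text
[ 0.42026232 -0.32966066  0.35983048] 4.4833
pot [ 0.4625 -0.3488] 0.0011532998015909863 738
foot 780 [ 0.42286883 -0.39159243  0.00251421] [ 0.50564893 -0.30800479  0.00598942]
wrist 631 [[0.454, -0.362, 0.135], [0.48, -0.336, 0.208]]
(array([ 0.46617035, -0.3491574 , -0.00887433,  0.00346979]), np.float64(7.945630179562353e-05), 25)
scene 463 [[0.455, -0.362, 0.131], [0.481, -0.336, 0.209]]
(array([ 4.65568887e-01, -3.49983253e-01, -6.38732212e-03,  2.54975614e-04]), np.float64(0.0006151359658005196), 334)
top 152 [[0.453, -0.36, 0.134], [0.477, -0.335, 0.21]]
(array([ 0.4657044 , -0.34916184,  0.00677748, -0.00343438]), np.float64(0.0004345579650117835), 74)
(array([ 0.46559847, -0.34975938, -0.00587441, -0.00235334]), np.float64(0.0006061571220531258), 433)
```

View pics/w2.png

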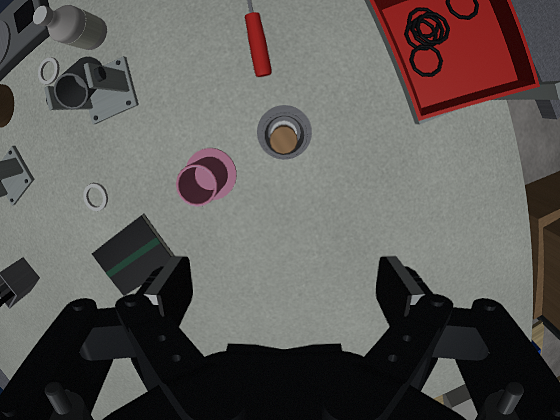

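```bash
python3 - <<'E'
from mv import *
from h import state
plan([.466,-.3495,.26])
E
```

```text
t 4.53 turn 1 x [0. 0. 0.] shift 3 x [0.415 0.007 0.834] len mm 111.74788121643579
```

Call:
apply_moves(
  motion=[
    [0.415,0.007,0.834,0,0,0],
    [0.415,0.007,0.834,0,0,0],
    [0.415,0.007,0.834,0,0,0],
    [0,0,0,0,0,0],
    [0,0,0.669,0,0,0],
    [0,0,0.669,0,0,0],
    [0,0,0.669,0,0,0],
    [0,0,0.669,0,0,0],
    [0,0,0,0,0,0],
    [0,0,0,0,0,0],
    [0,0,0,0,0,0],
  ],
)

```text
time_s: 5.45
position: [0.467, -0.3505, 0.1552]
ee_rot: [3.078, -0.624, 0.004]
wrist_force: [-0.2, -0.4, 0.6]
finger_gap: 0.0853
finger_force: 0.0
```

Call:
apply_moves(
  motion=[
    [0,0,0,0,0,0],
    [0,0,0,0,0,0],
    [0,0,0,0,0,0],
    [0,0,0,0,0,0],
    [0,0,0,0,0,0],
    [0,0,0,0,0,0],
    [0,0,0,0,0,0],
    [0,0,0,0,0,0],
    [0,0,0,0,0,0],
    [0,0,0,0,0,0],
  ],
  gripper=-1,
  newtons=60,
)

```text
time_s: 6.28
position: [0.4661, -0.3507, 0.1537]
ee_rot: [3.078, -0.627, 0.002]
wrist_force: [0.2, 2.9, 5.5]
finger_gap: 0.0247
finger_force: 58.7
```

Call:
apply_moves(
  motion=[
    [0,0,-0.4,0,0,0],
    [0,0,-0.6,0,0,0],
    [0,0,-0.7,0,0,0],
    [0,0,-0.8,0,0,0],
    [0,0,-0.8,0,0,0],
    [0,0,-0.8,0,0,0],
    [0,0,-0.8,0,0,0],
    [0,0,-0.4,0,0,0],
    [0,0,0,0,0,0],
    [0,0,0,0,0,0],
    [0,0,0,0,0,0],
  ],
)

```text
time_s: 7.2
position: [0.465, -0.3503, 0.3634]
ee_rot: [-3.077, 0.627, 0.003]
wrist_force: [0.6, 0.4, -1.8]
finger_gap: 0.0245
finger_force: 59.2
```

```bash
python3 - <<'E'
from h import *; from brush import axis
d,w,t,s=wcloud("w3.png");print(s["position"],s["ee_rot"],s["time_s"])
t=t.reshape(-1,3)
m=(np.hypot(t[:,0],t[:,1])<.05)&(t[:,2]>-.01)&(t[:,2]<.17)
p=t[m];print(m.sum(),np.histogram(p[:,2],bins=np.arange(-.01,.18,.01)))
from scipy.optimize import least_squares
for z0,z1,r in((.075,.15,.017),(.005,.022,.013),(.03,.06,.004)):
    h=p[(p[:,2]>z0)&(p[:,2]<z1)];print(z0,len(h),h.mean(0) if len(h) else 0)
    if len(h)>20:
        g=lambda v:np.hypot(h[:,0]-v[0]-v[2]*(h[:,2]-.1),h[:,1]-v[1]-v[3]*(h[:,2]-.1))-r
        o=least_squares(g,[0,0,0,0],loss="soft_l1",f_scale=.001);print(o.x.round(4),np.median(abs(g(o.x))))
# brush from scene cam
for n in("scene",):
    d=snap(n);W=cloud(d).reshape(-1,3);R=Ro.from_rotvec(s["ee_rot"]);q=R.inv().apply(W-s["position"])
    h=q[(np.hypot(q[:,0],q[:,1])<.05)&(q[:,2]>.072)&(q[:,2]<.16)];print(n,len(h),h.min(0),h.max(0))
    h=h[h[:,2]<.14]
    g=lambda v:np.hypot(h[:,0]-v[0]-v[2]*(h[:,2]-.1),h[:,1]-v[1]-v[3]*(h[:,2]-.1))-.017
    o=least_squares(g,[0,0,0,0],loss="soft_l1",f_scale=.001);print(o.x.round(4),np.median(abs(g(o.x))))
E
```

```text
[ 0.46498854 -0.35027278  0.36340078] [-3.07740305  0.62712459  0.00349131] 7.2
3550 (array([745, 322, 380,  92,   0,   0,  43, 996, 366, 104,  95, 136,  94,
        66,  65,  46,   0,   0]), array([-0.01,  0.  ,  0.01,  0.02,  0.03,  0.04,  0.05,  0.06,  0.07,
        0.08,  0.09,  0.1 ,  0.11,  0.12,  0.13,  0.14,  0.15,  0.16,
        0.17]))
0.075 718 [ 0.01298564 -0.00064959  0.10478263]
[-0.0013 -0.0004  0.0019 -0.0077] 0.00028478390760782075
0.005 597 [0.00978324 0.00021372 0.01390059]
[ 0.0031 -0.0003  0.0429 -0.0069] 0.00022888634401116437
0.03 43 [2.74833197e-03 3.32991693e-05 5.64747840e-02]
[-0.0008 -0.0006 -0.0007 -0.0157] 0.0001269277108876003
scene 632 [-0.01414321 -0.01811915  0.07232785] [0.01908796 0.01551418 0.14762886]
[-0.0015  0.0012  0.0033 -0.0103] 0.0009335686272283865
```

```bash
cat > tgt.py <<'E'
from mv import *
a=np.array([np.sin(.4255)*np.cos(3.291),np.sin(.4255)*np.sin(3.291),np.cos(.4255)])
piv=np.array([.6353,.1754,.105]);floor=piv-.05*a
OFF=np.array([-.0013,0,.1477])   # brush origin in tool
def Rt():
    R0=Ro.from_rotvec(state()["ee_rot"]);z=R0.apply([0,0,1]);v=np.cross(z,-a)
    v=v/np.linalg.norm(v)*np.arcsin(np.linalg.norm(v)) if np.linalg.norm(v)>1e-6 else v
    return Ro.from_rotvec(v)*R0
def tcp(s,R): return floor+a*s-R.apply(OFF)
def where():
    st=state();R=Ro.from_rotvec(st["ee_rot"]);b=R.apply(OFF)+st["position"]-floor;s=b@a
    ang=np.degrees(np.arccos(-R.apply([0,0,1])@a))
    print("s mm",round(s*1e3,1),"lateral mm (tool axes)",(R.inv().apply(b-s*a)*1e3).round(1),"ang deg",ang.round(2),"F",np.round(st["wrist_force"],1),"t",st["time_s"])
if __name__=="__main__":
    import sys
    R=Rt();plan(tcp(float(sys.argv[1]),R),R);where();print(tcp(float(sys.argv[1]),R))
E
python3 tgt.py .16
```

```text
t 7.30 turn 4 x [0.532 0.872 0.   ] shift 13 x [-0.303 -0.929  0.152] len mm 514.190993220109
s mm 253.1 lateral mm (tool axes) [118.8 506.6  74. ] ang deg 24.52 F [ 0.4 -0.2 -2.2] t 7.3
[0.53121121 0.15904258 0.34017853]
```

Call:
apply_moves(
  motion=[
    [0,0,0,0.532,0.872,0],
    [0,0,0,0.532,0.872,0],
    [0,0,0,0.532,0.872,0],
    [0,0,0,0.532,0.872,0],
    [-0.303,-0.929,0.152,0,0,0],
    [-0.303,-0.929,0.152,0,0,0],
    [-0.303,-0.929,0.152,0,0,0],
    [-0.303,-0.929,0.152,0,0,0],
    [-0.303,-0.929,0.152,0,0,0],
    [-0.303,-0.929,0.152,0,0,0],
    [-0.303,-0.929,0.152,0,0,0],
  ],
)

```text
time_s: 8.22
position: [0.5002, -0.0748, 0.3516]
ee_rot: [-2.877, 0.587, -0.599]
wrist_force: [1.1, -0.4, -1.3]
finger_gap: 0.0244
finger_force: 59.2
```

Call:
apply_moves(
  motion=[
    [-0.303,-0.929,0.152,0,0,0],
    [-0.303,-0.929,0.152,0,0,0],
    [-0.303,-0.929,0.152,0,0,0],
    [-0.303,-0.929,0.152,0,0,0],
    [-0.303,-0.929,0.152,0,0,0],
    [-0.303,-0.929,0.152,0,0,0],
    [0,0,0,0,0,0],
    [0,0,0,0,0,0],
    [0,0,0,0,0,0],
  ],
)

```text
time_s: 8.97
position: [0.5309, 0.1588, 0.3403]
ee_rot: [-2.88, 0.585, -0.598]
wrist_force: [-0.3, -0.6, -1.5]
finger_gap: 0.0247
finger_force: 59.7
```

```bash
python3 tgt.py .13; python3 - <<'E'
from h import *
from tgt import *
from fit import canister
from scipy.optimize import least_squares
d,w,t,s=wcloud("w4.png");W=w.reshape(-1,3)
d2=snap("scene","s4.png");W2=cloud(d2).reshape(-1,3)
R=Ro.from_rotvec(s["ee_rot"])
for n,X in(("wrist",W),("scene",W2)):
    q=R.inv().apply(X-s["position"])
    h=q[(np.hypot(q[:,0],q[:,1])<.035)&(q[:,2]>.072)&(q[:,2]<.14)]
    g=lambda v:np.hypot(h[:,0]-v[0]-v[2]*(h[:,2]-.1),h[:,1]-v[1]-v[3]*(h[:,2]-.1))-.017
    print(n,"brush",len(h),h[:,2].max() if len(h) else 0,least_squares(g,[0,0,0,0],loss="soft_l1",f_scale=.001).x.round(4) if len(h)>20 else "")
    p=X[(np.linalg.norm(X-(piv+.04*a),axis=1)<.06)&(X[:,2]>.128)]; p=p[(p-piv)@a<.065]
    print(n,len(p),*[np.round(y,4) for y in canister(p,.11,piv[:2])] if len(p)>30 else "")
E
```

```text
t 8.97 turn 1 x [ 0.018 -0.012  0.   ] shift 1 x [ 0.004 -0.009  0.756] len mm 30.246490783859997
s mm 160.2 lateral mm (tool axes) [0.  0.6 0. ] ang deg 0.13 F [-0.3 -0.6 -1.5] t 8.9667
[0.5434575  0.16088839 0.31285415]
wrist brush 663 0.13990082203942283 [-0.0017 -0.0002  0.0012 -0.0076]
wrist 631 [0.6325 0.1792 0.4412 3.3449] 0.0003 631
scene brush 552 0.13988862479566094 [-0.0016  0.0005  0.0126  0.011 ]
scene 694 [0.6325 0.1779 0.4278 3.3386] 0.0006 694
```

View pics/s4.png

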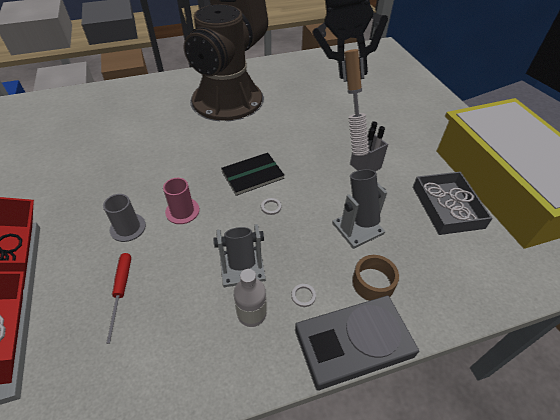

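```bash
sed -i 's/\.4255/.430/g;s/3\.291/3.318/g;s/\[\.6353,\.1754,\.105\]/[.6335,.1770,.105]/' tgt.py; python3 tgt.py .09
```

```text
t 9.07 turn 1 x [ 0.123 -0.044 -0.   ] shift 2 x [-0.03   0.017  0.88 ] len mm 70.41847143929463
s mm 160.4 lateral mm (tool axes) [3.1 0.6 0. ] ang deg 0.78 F [-0.5 -0.2 -0.7] t 9.0667
[0.55756751 0.16274485 0.27606732]
```

Call:
apply_moves(
  motion=[
    [0,0,0,0.123,-0.044,0],
    [-0.06,0.034,0,0,0,0],
    [0,0,0,0,0,0],
    [0,0,0.352,0,0,0],
    [0,0,0.352,0,0,0],
    [0,0,0.352,0,0,0],
    [0,0,0.352,0,0,0],
    [0,0,0.352,0,0,0],
    [0,0,0,0,0,0],
    [0,0,0,0,0,0],
    [0,0,0,0,0,0],
  ],
)

```text
time_s: 9.98
position: [0.558, 0.1635, 0.2775]
ee_rot: [-2.865, 0.58, -0.596]
wrist_force: [0.1, 0.6, -1.2]
finger_gap: 0.0244
finger_force: 59.6
```

```bash
python3 tgt.py .02; python3 - <<'E'
from h import *
d,w,t,s=wcloud("w5.png")
d2=snap("scene");im=d2["pixels"][120:270,290:440,::-1]
w5=cv2.imread("pics/w5.png")[60:360,130:430]
cv2.imwrite("pics/m5.png",np.hstack([cv2.resize(im,(400,400),interpolation=cv2.INTER_CUBIC),cv2.resize(w5,(400,400))]))
E
```

```text
t 9.98 turn 1 x [-0.014 -0.01  -0.   ] shift 2 x [-0.007  0.015  0.888] len mm 71.02848402066758
s mm 91.0 lateral mm (tool axes) [ 0.7 -1.4  0. ] ang deg 0.1 F [ 0.1  0.6 -1.2] t 9.9833
[0.58629573 0.16786629 0.21243981]
```

View pics/m5.png

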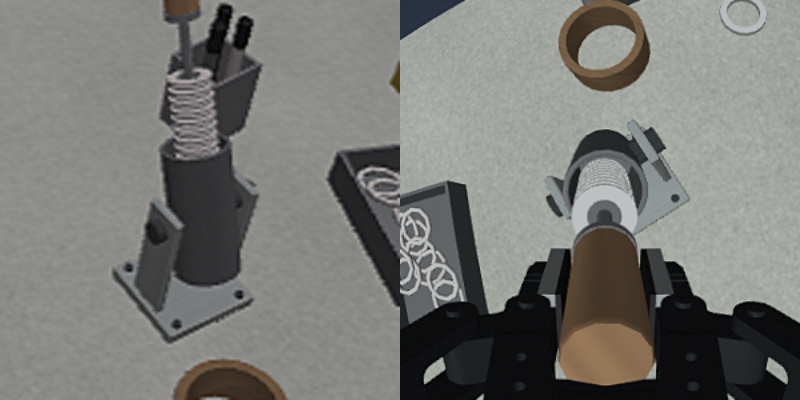

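The brush head is inside the canister's mouth and centred: bristles enter at about (190,150) in the left crop and (605,190) in the right. Contact force is near zero.

Call:
apply_moves(
  motion=[
    [-0.014,0.03,0,0,0,0],
    [0,0,0.35,0,0,0],
    [0,0,0.35,0,0,0],
    [0,0,0.35,0,0,0],
    [0,0,0.35,0,0,0],
    [0,0,0.25,0,0,0],
    [0,0,0,0,0,0],
    [0,0,0,0,0,0],
    [0,0,0,0,0,0],
  ],
)

```text
time_s: 10.83
position: [0.5843, 0.168, 0.2171]
ee_rot: [-2.865, 0.579, -0.596]
wrist_force: [0.1, 0.4, -0.9]
finger_gap: 0.0247
finger_force: 59.7
```

```bash
python3 tgt.py .004
```

```text
t 10.83 turn 1 x [-0.019 -0.01  -0.   ] shift 1 x [0.003 0.012 0.527] len mm 21.095597238787178
s mm 25.1 lateral mm (tool axes) [ 0.  -0.8  0. ] ang deg 0.13 F [ 0.1  0.4 -0.9] t 10.8333
[0.59286233 0.16903731 0.19789648]
```

Call:
apply_moves(
  motion=[
    [0,0.01,0.1,0,0,0],
    [0,0,0.1,0,0,0],
    [0,0,0.1,0,0,0],
    [0,0,0.1,0,0,0],
    [0,0,0.1,0,0,0],
    [0,0,0,0,0,0],
    [0,0,0,0,0,0],
    [0,0,0,0,0,0],
  ],
)

```text
time_s: 11.5
position: [0.5923, 0.1688, 0.1978]
ee_rot: [-2.866, 0.579, -0.595]
wrist_force: [-0.2, -0.1, -0.7]
finger_gap: 0.0244
finger_force: 59.7
```

```bash
python3 tgt.py .002
```

```text
t 11.50 turn 1 x [-0.008 -0.003 -0.   ] shift 1 x [ 0.012 -0.011  0.054] len mm 2.2381317330301793
s mm 4.1 lateral mm (tool axes) [-0.4  0.3 -0. ] ang deg 0.05 F [-0.2 -0.1 -0.7] t 11.5
[0.59368313 0.16918362 0.19607854]
```

Call:
apply_moves(
  motion=[
    [0,0,0.025,0,0,0],
    [0,0,0.025,0,0,0],
    [0,0,0.025,0,0,0],
    [0,0,0,0,0,0],
    [0,0,0,0,0,0],
  ],
)

```text
time_s: 11.92
position: [0.5934, 0.1691, 0.1951]
ee_rot: [-2.866, 0.579, -0.595]
wrist_force: [0.5, 0.2, -1.8]
finger_gap: 0.0246
finger_force: 59.7
```

Call:
apply_moves(
  motion=[
    [0,0,0.025,0,0,0],
    [0,0,0,0,0,0],
    [0,0,0.025,0,0,0],
    [0,0,0,0,0,0],
    [0,0,0,0,0,0],
  ],
)

```text
time_s: 12.33
position: [0.5947, 0.1694, 0.1946]
ee_rot: [-2.865, 0.579, -0.597]
wrist_force: [-6.4, -2.0, 9.7]
finger_gap: 0.0244
finger_force: 60.6
```

Call:
apply_moves(
  motion=[
    [0,0,-0.2,0,0,0],
    [0,0,-0.4,0,0,0],
    [0,0,-0.4,0,0,0],
    [0,0,-0.4,0,0,0],
    [0,0,-0.4,0,0,0],
    [0,0,-0.2,0,0,0],
    [0,0,0,0,0,0],
    [0,0,0,0,0,0],
    [0,0,0,0,0,0],
  ],
)

```text
time_s: 13.08
position: [0.5611, 0.1631, 0.265]
ee_rot: [-2.867, 0.579, -0.594]
wrist_force: [1.0, -1.0, -1.5]
finger_gap: 0.0241
finger_force: 59.6
```

```bash
python3 tgt.py .08
```

```text
t 13.08 turn 1 x [-0.001  0.004 -0.   ] shift 1 x [ 0.025 -0.024 -0.039] len mm 2.096336997005432
s mm 78.4 lateral mm (tool axes) [-1.1  0.9  0. ] ang deg 0.03 F [ 1.  -1.  -1.5] t 13.0833
[0.56167187 0.16347736 0.26697789]
```

Call:
apply_moves(
  motion=[
    [0.02,-0.02,0.2,0,0,0],
    [0,0,0.4,0,0,0],
    [0,0,0.4,0,0,0],
    [0,0,0.4,0,0,0],
    [0,0,0.3,0,0,0],
    [0,0,0.1,0,0,0],
    [0,0,0.1,0,0,0],
    [0,0,0.05,0,0,0],
    [0,0,0,0,0,0],
    [0,0,0,0,0,0],
    [0,0,0,0,0,0],
  ],
)

```text
time_s: 14.0
position: [0.5945, 0.1697, 0.1962]
ee_rot: [-2.865, 0.579, -0.596]
wrist_force: [0.9, 0.3, -1.4]
finger_gap: 0.0248
finger_force: 59.5
```

```bash
python3 tgt.py .08
```

```text
t 14.00 turn 1 x [-0.02  -0.008  0.   ] shift 2 x [-0.007  0.01  -0.978] len mm 78.23302874485778
s mm 1.8 lateral mm (tool axes) [ 0.7 -1.1  0. ] ang deg 0.13 F [ 0.9  0.3 -1.4] t 14.0
[0.56167177 0.16347709 0.26697782]
```

Call:
apply_moves(
  motion=[
    [0,0,-0.2,0,0,0],
    [0,0,-0.4,0,0,0],
    [0,0,-0.4,0,0,0],
    [0,0,-0.4,0,0,0],
    [0,0,-0.4,0,0,0],
    [0,0,-0.2,0,0,0],
    [0,0,0,0,0,0],
    [0,0,0,0,0,0],
    [0,0,0,0,0,0],
  ],
)

```text
time_s: 14.75
position: [0.5613, 0.1634, 0.2675]
ee_rot: [-2.867, 0.579, -0.594]
wrist_force: [-0.1, -0.3, -1.5]
finger_gap: 0.0246
finger_force: 59.6
```

```bash
python3 tgt.py .08
```

```text
t 14.75 turn 1 x [-0.005  0.002 -0.   ] shift 1 x [ 0.004 -0.001  0.017] len mm 0.7037244312449807
s mm 80.7 lateral mm (tool axes) [-0.2 -0.   0. ] ang deg 0.03 F [-0.1 -0.3 -1.5] t 14.75
[0.56167184 0.16347728 0.26697787]
```

Call:
apply_moves(
  motion=[
    [0,0,0.2,0,0,0],
    [0,0,0.4,0,0,0],
    [0,0,0.4,0,0,0],
    [0,0,0.4,0,0,0],
    [0,0,0.3,0,0,0],
    [0,0,0.1,0,0,0],
    [0,0,0.1,0,0,0],
    [0,0,0.1,0,0,0],
    [0,0,0,0,0,0],
    [0,0,0,0,0,0],
    [0,0,0,0,0,0],
  ],
)

```text
time_s: 15.67
position: [0.5944, 0.1696, 0.1961]
ee_rot: [-2.865, 0.579, -0.595]
wrist_force: [-0.2, 0.0, -1.6]
finger_gap: 0.0247
finger_force: 59.5
```

```bash
python3 tgt.py .17
```

```text
t 15.67 turn 1 x [-0.017 -0.006 -0.   ] shift 5 x [-0.002  0.003 -0.842] len mm 168.36339924968013
s mm 1.6 lateral mm (tool axes) [ 0.5 -0.9  0. ] ang deg 0.11 F [-0.2  0.  -1.6] t 15.6667
[0.52473565 0.15689284 0.34878474]
```

Third stroke is done. Now I'll withdraw along the axis to s of about 0.17.

Call:
apply_moves(
  motion=[
    [0,0,-0.2,0,0,0],
    [0,0,-0.5,0,0,0],
    [0,0,-0.5,0,0,0],
    [0,0,-0.5,0,0,0],
    [0,0,-0.5,0,0,0],
    [0,0,-0.5,0,0,0],
    [0,0,-0.5,0,0,0],
    [0,0,-0.5,0,0,0],
    [0,0,-0.5,0,0,0],
    [0,0,0,0,0,0],
    [0,0,0,0,0,0],
  ],
)

```text
time_s: 16.58
position: [0.5249, 0.1575, 0.3502]
ee_rot: [-2.862, 0.578, -0.596]
wrist_force: [0.1, 0.6, -2.7]
finger_gap: 0.0247
finger_force: 59.7
```

```bash
python3 - <<'E'
from mv import *
# upright: tool z down, same heading; above pot
R0=Ro.from_rotvec(state()["ee_rot"]);z=R0.apply([0,0,1]);v=np.cross(z,[0,0,-1]);v*=np.arcsin(np.linalg.norm(v))/np.linalg.norm(v)
R=Ro.from_rotvec(v)*R0
p=np.array([.464,-.3495,0])-R.apply([-.0013,0,0]);p[2]=.35
plan(p,R,turnfirst=False);print(p,state()["position"])
E
```

```text
t 16.58 turn 4 x [-0.571 -0.864  0.   ] shift 13 x [ 0.295  0.929 -0.123] len mm 511.0450167743388
[ 0.46519814 -0.35000443  0.35      ] [0.52493214 0.15753749 0.35023246]
```

Call:
apply_moves(
  motion=[
    [0.295,0.929,-0.123,0,0,0],
    [0.295,0.929,-0.123,0,0,0],
    [0.295,0.929,-0.123,0,0,0],
    [0.295,0.929,-0.123,0,0,0],
    [0.295,0.929,-0.123,0,0,0],
    [0.295,0.929,-0.123,0,0,0],
    [0.295,0.929,-0.123,0,0,0],
    [0.295,0.929,-0.123,0,0,0],
    [0.295,0.929,-0.123,0,0,0],
    [0.295,0.929,-0.123,0,0,0],
    [0.295,0.929,-0.123,0,0,0],
    [0.295,0.929,-0.123,0,0,0],
  ],
)

```text
time_s: 17.58
position: [0.4687, -0.3131, 0.3491]
ee_rot: [-2.865, 0.58, -0.594]
wrist_force: [2.6, -0.0, -1.0]
finger_gap: 0.0248
finger_force: 59.8
```

Call:
apply_moves(
  motion=[
    [0.295,0.929,-0.123,0,0,0],
    [0,0,0,-0.571,-0.864,0],
    [0,0,0,-0.571,-0.864,0],
    [0,0,0,-0.571,-0.864,0],
    [0,0,0,-0.571,-0.864,0],
    [0,0,0,0,0,0],
    [0,0,0,0,0,0],
    [0,0,0,0,0,0],
  ],
)

```text
time_s: 18.25
position: [0.4651, -0.3498, 0.3487]
ee_rot: [3.077, -0.622, -0.004]
wrist_force: [0.0, -0.4, -0.7]
finger_gap: 0.0248
finger_force: 59.8
```

```bash
python3 - <<'E'
from mv import *
from brush import *
from scipy.optimize import least_squares
d,w,t,s=wcloud()
pot(w.reshape(-1,3),None)
d2=snap("scene");w2=cloud(d2).reshape(-1,3);pot(w2,None)
R=Ro.from_rotvec(s["ee_rot"]);print(s["position"],s["ee_rot"],R.apply([0,0,1]).round(4))
for q in(t.reshape(-1,3),R.inv().apply(w2-s["position"])):
    h=q[(np.hypot(q[:,0],q[:,1])<.035)&(q[:,2]>.072)&(q[:,2]<.14)]
    g=lambda v:np.hypot(h[:,0]-v[0]-v[2]*(h[:,2]-.1),h[:,1]-v[1]-v[3]*(h[:,2]-.1))-.017
    print(len(h),least_squares(g,[0,0,0,0],loss="soft_l1",f_scale=.001).x.round(4))
h=R.inv().apply(w2-s["position"]);print("end",np.sort(h[(np.hypot(h[:,0],h[:,1])<.025)&(h[:,2]<.2)][:,2])[-5:])
p=np.array([.464,-.3495,0])-R.apply([-.0013,0,0]);p[2]=.25
plan(p)
E
```

```text
pot [ 0.4645 -0.3491] 0.0002109066502975071 705
foot 1067 [ 0.42899361 -0.391195    0.00250173] [ 0.50598145 -0.30742092  0.00599874]
pot [ 0.4642 -0.35  ] 0.0006606538235250647 1021
foot 255 [ 0.43238617 -0.39134267  0.00252843] [ 0.50761907 -0.30818327  0.00599919]
[ 0.46511492 -0.34976879  0.3487173 ] [ 3.07688853 -0.62192122 -0.00368476] [-0.0028 -0.002  -1.    ]
667 [-0.0012 -0.0003  0.002  -0.0063]
557 [-0.0016  0.0017  0.0069 -0.0006]
end [0.1450886  0.14520987 0.14549779 0.14576917 0.14637754]
t 18.35 turn 1 x [0. 0. 0.] shift 3 x [ 0.005 -0.006  0.834] len mm 100.08248838270106
```

Call:
apply_moves(
  motion=[
    [0,0,0.5,0,0,0],
    [0,0,0.7,0,0,0],
    [0,0,0.7,0,0,0],
    [0,0,0.4,0,0,0],
    [0,0,0.4,0,0,0],
    [0,0,0.4,0,0,0],
    [0,0,0.4,0,0,0],
    [0,0,0.4,0,0,0],
    [0,0,0.4,0,0,0],
    [0,0,0.2,0,0,0],
    [0,0,0,0,0,0],
    [0,0,0,0,0,0],
  ],
)

```text
time_s: 19.35
position: [0.4643, -0.3512, 0.1707]
ee_rot: [3.075, -0.623, -0.001]
wrist_force: [-1.0, -0.1, -0.3]
finger_gap: 0.0251
finger_force: 59.9
```

Call:
apply_moves(
  motion=[
    [0,0,0.1,0,0,0],
    [0,0,0.05,0,0,0],
    [0,0,0.05,0,0,0],
    [0,0,0.025,0,0,0],
    [0,0,0,0,0,0],
    [0,0,0,0,0,0],
  ],
)

```text
time_s: 19.85
position: [0.4645, -0.3509, 0.1611]
ee_rot: [3.075, -0.623, -0.002]
wrist_force: [0.7, 0.6, -1.0]
finger_gap: 0.0246
finger_force: 59.9
```

Call:
apply_moves(
  motion=[
    [0,0,0.05,0,0,0],
    [0,0,0.05,0,0,0],
    [0,0,0.05,0,0,0],
    [0,0,0.025,0,0,0],
    [0,0,0,0,0,0],
    [0,0,0,0,0,0],
  ],
)

```text
time_s: 20.35
position: [0.4644, -0.3508, 0.1539]
ee_rot: [3.075, -0.623, -0.003]
wrist_force: [0.2, -0.2, -2.1]
finger_gap: 0.0247
finger_force: 60.2
```

Call:
apply_moves(
  motion=[
    [0,0,0.025,0,0,0],
    [0,0,0,0,0,0],
    [0,0,0,0,0,0],
  ],
)

```text
time_s: 20.6
position: [0.4648, -0.3511, 0.1536]
ee_rot: [3.075, -0.622, -0.001]
wrist_force: [0.0, 1.5, 4.4]
finger_gap: 0.0244
finger_force: 60.5
```

Call:
apply_moves(
  motion=[
    [0,0,0,0,0,0],
    [0,0,0,0,0,0],
    [0,0,0,0,0,0],
    [0,0,0,0,0,0],
    [0,0,0,0,0,0],
    [0,0,0,0,0,0],
    [0,0,0,0,0,0],
    [0,0,0,0,0,0],
  ],
  gripper=1,
)

```text
time_s: 21.27
position: [0.4644, -0.3509, 0.1529]
ee_rot: [3.075, -0.623, -0.003]
wrist_force: [-0.8, -1.0, 0.6]
finger_gap: 0.0851
finger_force: 0.0
```

Call:
apply_moves(
  motion=[
    [0,0,-0.3,0,0,0],
    [0,0,-0.6,0,0,0],
    [0,0,-0.8,0,0,0],
    [0,0,-0.8,0,0,0],
    [0,0,-0.8,0,0,0],
    [0,0,-0.8,0,0,0],
    [0,0,-0.4,0,0,0],
    [0,0,0,0,0,0],
    [0,0,0,0,0,0],
    [0,0,0,0,0,0],
    [0,0,0,0,0,0],
    [0,0,0,0,0,0],
  ],
)

```text
time_s: 22.27
position: [0.4645, -0.3501, 0.3317]
ee_rot: [3.076, -0.623, -0.006]
wrist_force: [1.0, -0.2, -0.1]
finger_gap: 0.0852
finger_force: 0.0
```

```bash
python3 - <<'E'
from brush import *
d=snap("scene","end.png");p=cloud(d).reshape(-1,3)
h=p[(np.hypot(*(p[:,:2]-[.464,-.35]).T)<.06)&(p[:,2]>.125)&(p[:,2]<.23)];print(len(h),h.min(0),h.max(0))
h=h[(h[:,2]<.202)&(h[:,2]>.137)];print(axis(h,.013,h.mean(0)[:2]));pot(p,None)
st=state();print(st["position"],st["finger_force"],st["finger_gap"])
E
```

```text
461 [ 0.45397526 -0.36401903  0.13022587] [ 0.48087443 -0.33786104  0.20825639]
(array([ 0.46423467, -0.35155706, -0.00434363,  0.00151058]), np.float64(0.0006162510551653549), 329)
pot [ 0.4637 -0.35  ] 0.0007539849095481166 989
foot 279 [ 0.42967286 -0.39202769  0.00255124] [ 0.50843097 -0.30796552  0.00599675]
[ 0.46456671 -0.35015156  0.33186499] 0.0 0.08554986359842959
```

View pics/end.png

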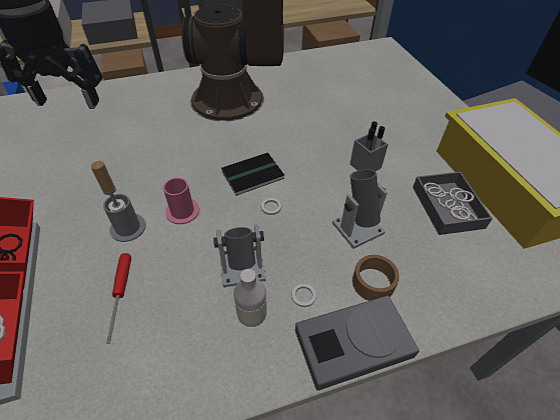

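The brush stands upright in its steel pot at about (110,195), the gripper is clear of it, and everything else is where it was.

```bash
python3 -c "
from cell import bot;print(bot.close_job())"
```

```text
the job is handed in; nothing more can be done
None
```

I scrubbed the long canister to its floor three times, stood the brush back upright in its steel pot, let go and handed the job in at about 22 s; the hand-in returned no verdict.

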